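# Fill the sterilising drum with sample cylinders

## Task

Lift the round drum's hinged lid until it leans back on its stop, then take the three sample cylinders out of the leaning rack and pack them into the drum beside the four already there, so that all seven stand upright on its floor, one in the middle and six round it. Set the cylinders down without dropping them, keep the four in the drum, leave the lid open, and do not disturb the things lying around.

Things in the scene. Friction and masses are not known exactly. Their poses are not given: they have to be found in the camera images.
- drum: open round steel drum, fixed. 134 mm outside, 128 mm inside diameter, rim 55 mm and inner floor 4 mm above the worktop. Origin: centre of its underside; z up, x towards its hinge (lid handle on the -x side). Room for exactly seven cylinders: middle, and six about 43 mm from it, at 0, +-60, +-120, 180 degrees from x about z. At the start middle, 180 and -120 are empty.
- drum_floor (a point): centre of the drum's inner floor, 4 mm above the worktop; axes as the drum
- lid (a joint): the drum's deep hinged lid (134 mm diameter, 64 mm deep cap, 0.28 kg), in rad: 0 closed, 2.0 open, leaning back on its stop. Let go below about 1.2 it falls shut, beyond about 1.4 it sinks slowly to its stop.
- lid_handle (a point): centre of the bar of the lid's handle: a round steel bar 10 mm in diameter, 64 mm long, parallel to the hinge, standing 50 mm out from the lid's wall on two arms; turns with the lid. Closed it is 105 mm above the worktop.
- lid_hinge (a point): middle of the lid's hinge axis, 55 mm above the worktop and 72 mm from the drum's middle; the axis is parallel to the drum's y. From it the handle bar lies 189 mm towards the drum's -x and 50 mm up when closed.
- rack: white rack, fixed, with three square pockets (44 mm inside, 42 mm deep, 62 mm apart in a row along the rack's y) that lean 30 degrees from vertical, their mouths towards the rack's -x (about the robot's left). Origin on the worktop, z up. Each pocket holds one cylinder, stem uppermost, leaning 30 degrees likewise; it draws out along its own axis.
- cyl_a_mid (a point): loose cylinder, at the start in the pocket at the rack's -y end (nearest the robot): aluminium, 40 mm diameter, 106 mm tall: body to 60 mm, foot tapered over the lowest 6 mm, shoulder to 66 mm, then a plain white stem 16 mm in diameter (66 to 106 mm) to grip it by. About 0.12 kg. Point: its centre, 53 mm from either end; z is its axis, towards the stem.
- cyl_b_mid (a point): loose cylinder, at the start in the middle pocket of the rack: aluminium, 40 mm diameter, 106 mm tall: body to 60 mm, foot tapered over the lowest 6 mm, shoulder to 66 mm, then a plain white stem 16 mm in diameter (66 to 106 mm) to grip it by. About 0.12 kg. Point: its centre, 53 mm from either end; z is its axis, towards the stem.
- cyl_c_mid (a point): loose cylinder, at the start in the pocket at the rack's +y end (farthest from the robot): aluminium, 40 mm diameter, 106 mm tall: body to 60 mm, foot tapered over the lowest 6 mm, shoulder to 66 mm, then a plain white stem 16 mm in diameter (66 to 106 mm) to grip it by. About 0.12 kg. Point: its centre, 53 mm from either end; z is its axis, towards the stem.
- cyl_in1_mid (a point): one of the four cylinders that already stand loose in the drum, at 120 degrees from the drum's x; same make as cyl_a: point at its centre, 53 mm above the drum's floor
- cyl_in2_mid (a point): one of the four cylinders that already stand loose in the drum, at 60 degrees from the drum's x; same make as cyl_a: point at its centre, 53 mm above the drum's floor
- cyl_in3_mid (a point): one of the four cylinders that already stand loose in the drum, at 0 degrees from the drum's x; same make as cyl_a: point at its centre, 53 mm above the drum's floor
- cyl_in4_mid (a point): one of the four cylinders that already stand loose in the drum, at -60 degrees from the drum's x; same make as cyl_a: point at its centre, 53 mm above the drum's floor
- spray_bottle: bystander: white plastic dropper bottle, 47 mm diameter, 137 mm tall; origin under its centre
- petri_dish: bystander: petri dish, 60 mm diameter, 15 mm tall; origin under its centre
- timer: bystander: small white timer, 58x64x19 mm; origin under its centre
- weigh_boat: bystander: white plastic weighing boat, 62x62x16 mm; origin under its centre

How it is judged:
By the outcome, as a careful person would: the job done as asked, in the order asked, and still so for the second after the job is handed in, with the robot touching nothing.
It also fails if it takes over 72 s, if anything falls off the work surface, if the arm or the gripper's body presses on something with over 40 N, if the wrist force passes 120 N, or if a joint passes its speed limit or range.

## Robot

A 6-joint arm with a two-finger parallel gripper is mounted at the origin on a cart in front of the work surface, level with it; the furniture and walls round the work are solid. World frame = base frame: x ahead of the robot, y to its left, z up, the work surface at z = 0. Lengths are in m, angles in rad, forces in N, time in s.
With the tool pointing down it reaches from about 0.225 to 0.875 m from the base axis. Payload 3.4 kg.
Tool frame: the origin (TCP) lies at the very end of the fingers, on their centre line; the grasp point (between the pads) lies 19 mm behind it; z points along the fingers, x is the direction in which the jaws open and shut, and the axes are right-handed (so a half turn about z gives the same grasp; the last joint's range is limited). The gripper opens to 85 mm and grips with 20 to 120 N. Pads are 22 mm wide; open, the fingers measure 114 mm over their backs; the gripper's body (76 mm by 85 mm) begins 54 mm behind the grasp point. The pads swing forward as they close: fully open they stand 13 mm farther back than shut.
Start: joints at [-0.121, 0.276, 1.505, -0, 1.361, -0.121], TCP at [0.575, -0, 0.231] pointing down, gripper open.
Joint ranges: [-2.89, 2.89], [-0.75, 2.08], [0.22, 2.7], [-1.18, 4.32], [0.11, 2.71], [-2.7, 2.7]. Speed limits (rad/s): [2.57, 2.57, 3.14, 3.14, 3.14, 3.14].

## Interface

Orientations are given as a unit quaternion [w, x, y, z].
In Python, from station import sensors, eyes, sign_off gives the robot as it stands.
- The arm moves only by the shell command python3 -m crank 'ROWS' [FORCE]. ROWS is JSON, a list of rows, each a list of 5 numbers: the shift along the world's x, y, z in cm, then the turn about the world's z in rad, then the opening, from -1 (shut) to 1 (fully open). A call has 1 to 12 rows; each row is the pose to reach, as a shift and turn from the pose commanded when the call began; what a row does not reach only later rows make up. A row lasts 1/10 s, in which the tool goes at most 50 mm and 8.59 degrees, less where a joint would pass 70% of its speed; a pose out of reach is approached as far as the arm can. A call with a gripper value outside its range is refused whole. The fingers move at their own pace and stop on an object; FORCE is the grip in N (left out, the last holds). Time passes only in rows, so rows that repeat a pose let the fingers close. It gives the time, the measured TCP pose, the force and the opening at its end, in the units of the state.
- sensors.read_state(): the state, without advancing time (a new reading comes with each control period).
- eyes.get_image(name): name is "scene" or "side" or "wrist"; returns (picture, depth): 480x640x3 uint8, blue, green, red; 480x640 float32, m along the optical axis (not along the pixel's ray), 0 where there is no reading.
- eyes.camera_info(name): a dict with "fx", "fy", "cx", "cy" (pixels), "eye" and "orientation" of the camera in the world; the wrist camera has in their place "mount" (4x4, takes a point from camera to tool coordinates, whose origin is the TCP and whose axes are the tool frame's). Camera axes: x right, y down, z forward; pixel columns grow to the right and rows downward; lengths in m; the calibration is good to about 2 mm. The wrist camera is an equidistant fisheye: a pixel r from the principal point sees the ray r / f radians off the axis. A picture is of the moment at which its call begins: read the wrist's pose just before it. camera_info takes no time and is no camera call.
- sign_off(): hands the job in, once; it reports no verdict.
Trained networks look in the newest picture that a camera, given by its name, has taken for a name from the list of things; names that differ only in an ending like _2 or _b are one class to them, and where a whole thing is asked for, a point or a joint stands for the part that bears it (a point fixed in the world has none). Each returns a list of dicts, best first, with "confidence" (0 to 1); they miss things now and then, are a little off and sometimes report something else, mostly with a low value. They report only what shows in the picture. A call takes as long as a camera call.
- eyes.silhouettes(camera, label): "pixels" (480x640 bool, what is visible of it).
- eyes.landmark_of(camera, label): "point" ([x, y, z] in m, in world coordinates, good to about 4 mm: a listed point, or the origin of a listed thing).
The state is a dict: "time_s": time; "joint_positions": joint angles; "dq": joint speeds; "effort": joint torques, N m; "ee_pos": TCP position; "tcp_rot": TCP orientation; "contact_force": force on the tool from outside, world axes, zero at the start; "moment": the same for the moment, N m; "gripper_width": opening from 0.0 (shut) to 1.0 (fully open).
Only numpy, scipy, OpenCV 4.12 (cv2) and the standard library are available. Lean on these libraries where they do the work, as an engineer would, in place of code of your own. Each camera call takes 0.05 s, during which the arm holds its last target. There are 200 camera calls.

## Working session

There is one attempt and no reset: what is moved stays moved. The work goes in short steps, Python scripts to look and compute and a shell command to move; the robot and the scene stay as the last step left them, time stands still between calls to the robot, and variables do not carry over. Pictures are saved under pics/ and viewed, about 8 in all and at most 12, crops included, and the job is handed in when it is done.

```bash
ls; mkdir -p pics
cat > h.py <<'E'
import numpy as np, cv2
from station import sensors, eyes, sign_off
from scipy.spatial.transform import Rotation as R
def lm(cam,names):
    for n in names:
        try:
            for d in eyes.landmark_of(cam,n)[:3]: print(cam,n,np.round(d['point'],4),round(d['confidence'],2))
        except Exception as e: print(n,e)
E
python3 - <<'E'
from h import *
for c in ['scene','side']:
    im,d=eyes.get_image(c); cv2.imwrite(f'pics/{c}0.png',im)
    i=eyes.camera_info(c); print(i)
    lm(c,['drum','lid_handle','lid_hinge','rack','cyl_a_mid','spray_bottle','petri_dish','timer','weigh_boat'])
print(sensors.read_state())
E
```

```text
pics
{'fx': 518.7195823914759, 'fy': 518.7195823914759, 'cx': 317.2644861590396, 'cy': 240.1618242759169, 'eye': array([-0.21524773, -0.53319541,  0.90925093]), 'orientation': array([-0.361725  ,  0.80287842, -0.42750635,  0.20440057])}
scene drum [ 0.5337 -0.1039 -0.0018] 0.63
scene lid_handle [ 0.414  -0.0927  0.106 ] 0.83
scene lid_hinge [ 0.4746 -0.3065 -0.0035] 0.37
scene rack [ 0.5246  0.2191 -0.0011] 0.8
scene cyl_a_mid [0.47  0.257 0.067] 0.49
scene spray_bottle [ 0.5257  0.2197 -0.002 ] 0.75
scene spray_bottle [7.422e-01 1.954e-01 6.000e-04] 0.64
scene petri_dish [ 0.4728 -0.3085 -0.0015] 0.88
scene timer [ 7.450e-01  1.042e-01 -6.000e-04] 0.62
scene weigh_boat [0.4197 0.0384 0.0034] 0.82
{'fx': 590.7544166836409, 'fy': 590.7544166836409, 'cx': 321.9717426188724, 'cy': 248.17081819684364, 'eye': array([0.13316867, 1.02254763, 0.60803938]), 'orientation': array([ 0.10718075, -0.16241483,  0.82322827, -0.53331879])}
side drum [ 0.5312 -0.1098 -0.002 ] 0.64
side lid_handle [ 0.415  -0.09    0.1058] 0.64
side lid_hinge [ 0.5991 -0.1139  0.0569] 0.95
side lid_hinge [0.4619 0.2624
[... 209 characters left out ...]
_positions': array([-1.21015460e-01,  2.75906780e-01,  1.50488579e+00,  7.52940640e-06,
        1.36068958e+00, -1.20975863e-01]), 'dq': array([-1.41582159e-04, -1.80311647e-03,  1.13780846e-04, -1.95985285e-03,
        6.45501538e-05,  1.45464579e-03]), 'effort': array([-6.52158560e-04, -4.16661859e+01, -2.46102566e+01,  4.99142504e-05,
        2.40637619e-04,  1.15903157e-05]), 'ee_pos': array([ 5.75044749e-01, -1.70164333e-05,  2.31329814e-01]), 'tcp_rot': array([ 3.01373833e-06,  9.99999998e-01, -2.05834252e-05,  5.52910071e-05]), 'contact_force': array([-0.0366423 , -0.54084877,  0.68445565]), 'moment': array([-0.01611608, -0.01169944, -0.00996383]), 'gripper_width': 0.9998286895631996}
```

View pics/scene0.png

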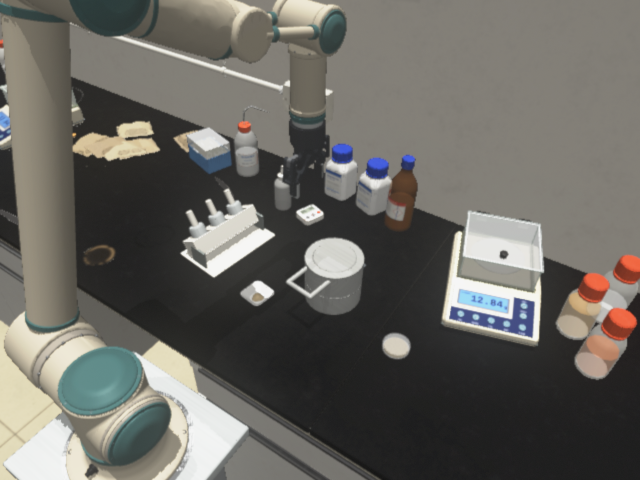

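View pics/side0.png

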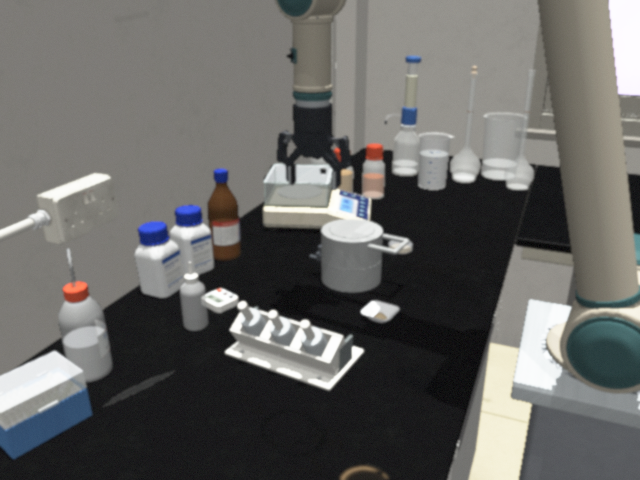

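```bash
python3 -m crank '[[-3,-2,-1,-0.02,0.1],[-7,-4,-2.5,-0.06,0.1],[-11,-6.5,-4,-0.1,0.1],[-14.5,-8.4,-5.5,-0.125,0.1],[-16,-9.1,-6,-0.125,0.1],[-16,-9.1,-6,-0.125,0.1],[-16,-9.1,-6,-0.125,0.1]]' 40
python3 - <<'E'
from h import *
s=sensors.read_state(); print(s['time_s'],s['ee_pos'],s['tcp_rot'])
im,d=eyes.get_image('wrist'); cv2.imwrite('pics/w1.png',im)
print(eyes.camera_info('wrist'))
lm('wrist',['drum','lid_handle','lid_hinge'])
eyes.get_image('scene');lm('scene',['lid_handle','lid_hinge','cyl_a_mid','cyl_b_mid','rack','spray_bottle'])
eyes.get_image('side');lm('side',['lid_handle','lid_hinge','cyl_a_mid','drum','rack'])
E
```

```text
time_s: 1.7
ee_pos: [0.416, -0.0913, 0.1719]
tcp_rot: [0.0, 0.998, -0.063, 0.001]
contact_force: [1.2, -1.1, 0.2]
gripper_width: 0.549
1.7 [ 0.41597481 -0.091252    0.17191624] [ 8.79869787e-05  9.98018620e-01 -6.29093512e-02  1.11338473e-03]
{'fx': 371.64829954431775, 'fy': 371.64829954431775, 'cx': 319.25421241371333, 'cy': 239.3098147993982, 'mount': array([[ 9.99999712e-01,  8.09720983e-05,  7.54403269e-04,
        -1.13412638e-03],
       [-3.08010727e-04,  9.51998248e-01,  3.06103317e-01,
        -7.80676118e-02],
       [-6.93404763e-04, -3.06103461e-01,  9.51997999e-01,
        -1.42142361e-01],
       [ 0.00000000e+00,  0.00000000e+00,  0.00000000e+00,
         1.00000000e+00]])}
wrist drum [ 0.5303 -0.1087 -0.0021] 0.72
wrist drum [0.7449 0.1052 0.0022] 0.36
wrist lid_handle [ 0.4143 -0.0902  0.1057] 0.62
wrist lid_handle [ 0.5316 -0.1092 -0.0021] 0.19
scene lid_handle [ 0.4129 -0.0904  0.1036] 0.57
scene cyl_a_mid [0.4709 0.2581 0.0669] 0.57
scene cyl_b_mid [0.528  0.2477 0.0696] 0.85
scene cyl_b_mid [ 0.4743 -0.3036 -0.0037] 0.26
scene rack [ 0.5248  0.2181 -0.0014] 0.63
scene spray_bottle [7.420e-01 1.949e-01 4.000e-04] 0.55
scene spray_bottle [0.4184 0.0361 0.0044] 0.31
side lid_handle [ 0.4171 -0.09    0.1064] 0.61
side lid_handle [0.747  0.1001 0.0041] 0.22
side lid_hinge [ 0.6031 -0.1163  0.0585] 0.58
side cyl_a_mid [0.4646 0.2616 0.0684] 0.77
side drum [ 0.5278 -0.1089  0.0015] 0.57
side rack [5.267e-01 2.211e-01 2.000e-04] 0.88
side rack [ 0.5993 -0.1129  0.0553] 0.56
```

View pics/w1.png

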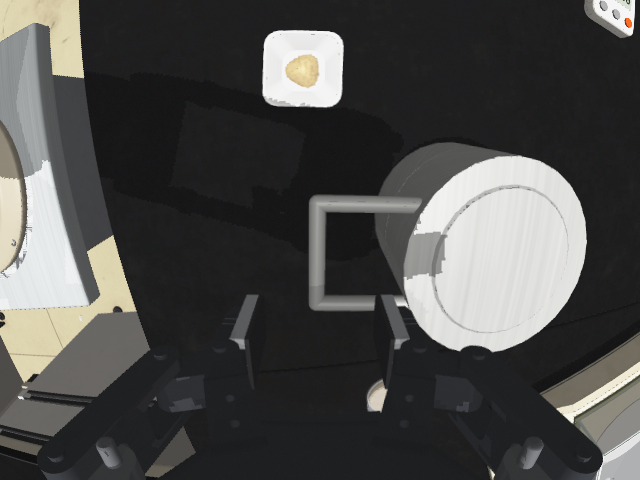

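```bash
python3 -m crank '[[-0.1,0.1,-3,0,0.1],[-0.1,0.1,-6,0,0.1],[-0.1,0.1,-8,0,0.1],[-0.1,0.1,-8.6,0,0.1],[-0.1,0.1,-8.6,0,-1],[-0.1,0.1,-8.6,0,-1],[-0.1,0.1,-8.6,0,-1],[-0.1,0.1,-8.6,0,-1],[-0.1,0.1,-8.6,0,-1],[-0.1,0.1,-8.6,0,-1],[-0.1,0.1,-8.6,0,-1]]' 40
```

```text
time_s: 3.65
ee_pos: [0.4146, -0.0903, 0.0864]
tcp_rot: [0.0, 0.998, -0.063, 0.001]
contact_force: [-1.9, -0.6, 6.3]
gripper_width: 0.101
```

```bash
python3 -m crank '[[0.3,0,0.9,0,-1],[0.6,-0.1,1.9,0,-1],[1.4,-0.2,3.6,0,-1],[2.3,-0.3,5.4,0,-1],[3.4,-0.4,7,0,-1],[4.7,-0.6,8.4,0,-1],[6.1,-0.8,9.8,0,-1],[7.6,-1,11,0,-1],[9.2,-1.2,12,0,-1],[11,-1.4,12.9,0,-1],[12.8,-1.6,13.6,0,-1],[12.8,-1.6,13.6,0,-1]]' 40
```

```text
time_s: 4.85
ee_pos: [0.5446, -0.1083, 0.2246]
tcp_rot: [0.002, 0.998, -0.062, 0.002]
contact_force: [-3.1, -5.0, 7.0]
gripper_width: 0.101
```

```bash
python3 -m crank '[[1.9,-0.2,0.5,0,-1],[3.8,-0.5,0.8,0,-1],[5.7,-0.7,0.95,0,-1],[7.7,-1,0.9,0,-1],[9.6,-1.2,0.6,0,-1],[11.5,-1.4,0.15,0,-1],[13.3,-1.7,-0.5,0,-1],[15,-1.9,-1.3,0,-1],[16.7,-2.1,-2.3,0,-1],[16.7,-2.1,-2.3,0,0.2],[16.7,-2.1,-2.3,0,0.2],[16.7,-2.1,-2.3,0,0.2]]' 40
python3 -m crank '[[0,0,0,0,0.2],[0,0,2,0,0.2],[0,0,5,0,0.2],[0,0,8,0,0.2],[-3,2,9,0,0.2],[-6,6,9,0,0.2],[-6,10,9,0,0.2]]'
python3 - <<'E'
from h import *
im,d=eyes.get_image('scene'); cv2.imwrite('pics/s2.png',im[100:400,120:520])
lm('scene',['drum_floor','cyl_a_mid','cyl_b_mid','cyl_c_mid','cyl_in1_mid','cyl_in3_mid','lid_handle'])
im,d=eyes.get_image('side')
lm('side',['drum_floor','cyl_a_mid','cyl_b_mid','cyl_c_mid','cyl_in2_mid','lid_handle'])
E
```

```text
time_s: 6.05
ee_pos: [0.7088, -0.1264, 0.1991]
tcp_rot: [-0.0, 0.998, -0.062, 0.0]
contact_force: [-0.2, -0.4, 0.2]
gripper_width: 0.591
time_s: 6.75
ee_pos: [0.6447, -0.0263, 0.2902]
tcp_rot: [-0.0, 0.998, -0.063, -0.001]
contact_force: [0.9, -0.5, -0.6]
gripper_width: 0.604
scene drum_floor [ 0.5319 -0.106   0.0039] 0.68
scene cyl_a_mid [0.4699 0.2554 0.0646] 0.58
scene cyl_a_mid [ 0.4725 -0.3048 -0.0026] 0.52
scene cyl_b_mid [0.5291 0.2447 0.0687] 0.5
scene cyl_b_mid [0.744  0.1039 0.0021] 0.17
scene cyl_c_mid [0.5868 0.2431 0.0683] 0.63
scene cyl_in1_mid [ 0.5118 -0.0646  0.0552] 0.59
scene cyl_in3_mid [ 0.5756 -0.1128  0.0579] 0.65
scene lid_handle [0.4698 0.2558 0.0643] 0.73
scene lid_handle [ 0.7226 -0.1343  0.2064] 0.57
scene lid_handle [ 0.5752 -0.1113  0.0582] 0.47
side drum_floor [ 0.5301 -0.1103  0.0023] 0.77
side cyl_a_mid [0.4644 0.2599 0.0697] 0.97
side cyl_b_mid [0.5284 0.2486 0.0722] 0.96
side cyl_c_mid [0.5911 0.2433 0.0731] 0.73
side cyl_in2_mid [ 0.556  -0.0772  0.0588] 0.79
side lid_handle [ 0.7252 -0.1334  0.2057] 0.8
side lid_handle [ 0.5152 -0.0634  0.0586] 0.73
```

View pics/s2.png

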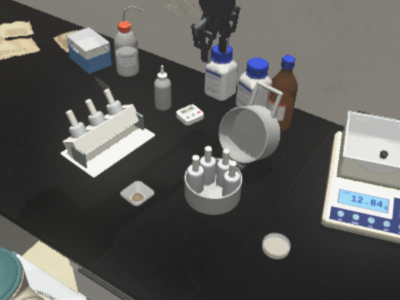

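```bash
python3 -m crank '[[-1.5,3,0,0,0],[-4,7,-1,0,0],[-6.5,11,-2,0,0],[-9,15,-4,0,0],[-11.5,19,-6,0,0],[-14,23,-8,0,0],[-16,27,-9,0,0],[-17.6,29.6,-9,0,0],[-17.6,29.6,-9,0,0],[-17.6,29.6,-9,0,0]]' 40
python3 - <<'E'
from h import *
s=sensors.read_state(); print(s['time_s'],s['ee_pos'],s['tcp_rot'])
im,d=eyes.get_image('wrist'); cv2.imwrite('pics/w3.png',im)
lm('wrist',['cyl_a_mid','cyl_b_mid','cyl_c_mid','rack'])
E
```

```text
time_s: 8.5
ee_pos: [0.4731, 0.2693, 0.1985]
tcp_rot: [0.0, 0.998, -0.062, 0.0]
contact_force: [0.3, 0.2, 0.1]
gripper_width: 0.501
8.5 [0.47308575 0.26931001 0.19851691] [ 2.41230757e-04  9.98105638e-01 -6.15209934e-02  4.95271101e-04]
wrist cyl_a_mid [0.4679 0.255  0.0666] 0.81
wrist cyl_b_mid [0.5276 0.2501 0.0713] 0.58
wrist cyl_c_mid [0.5932 0.242  0.0694] 0.74
wrist rack [ 0.5302  0.2252 -0.0021] 0.66
```

View pics/w3.png

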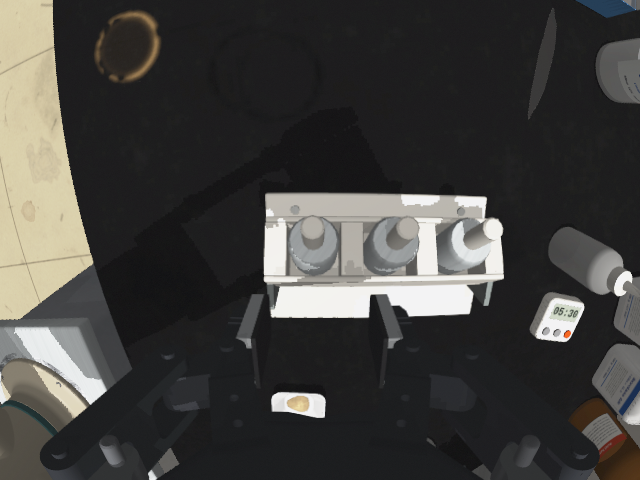

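```bash
cat >> h.py <<'E'
def wpts(d,s,us,vs,info=None):
    i=info or eyes.camera_info('wrist'); us=np.asarray(us,float);vs=np.asarray(vs,float)
    x=(us-i['cx'])/i['fx'];y=(vs-i['cy'])/i['fy'];r=np.hypot(x,y);k=np.tan(r)/np.maximum(r,1e-9)
    z=d[vs.astype(int),us.astype(int)]; p=np.stack([x*k*z,y*k*z,z,np.ones_like(z)],-1)@i['mount'].T
    q=s['tcp_rot']; return R.from_quat([q[1],q[2],q[3],q[0]]).apply(p[:,:3])+s['ee_pos']
E
python3 - <<'E'
from h import *
s=sensors.read_state()
im,d=eyes.get_image('wrist')
v,u=np.mgrid[150:310,250:520]; m=d[150:310,250:520]>0
P=wpts(d,s,u[m],v[m])
for n,x0 in zip('abc',(.4685,.530,.592)):
    Q=P[(abs(P[:,0]-x0-.003)<.02)&(P[:,2]>.085)&(P[:,2]<.13)]
    print(n,len(Q),Q[:,2].max())
    for z in (.09,.095,.1,.105,.11):
        q=Q[abs(Q[:,2]-z)<.0025]
        if len(q): print(z,len(q),q.min(0)[:2].round(4),q.max(0)[:2].round(4),q.mean(0).round(4))
E
```

```text
a 1014 0.11916264607606195
0.09 78 [0.4562 0.2476] [0.4748 0.2668] [0.4655 0.2546 0.0887]
0.095 38 [0.4598 0.263 ] [0.4753 0.2756] [0.4677 0.2662 0.0948]
0.1 29 [0.4608 0.2659] [0.4755 0.2729] [0.468  0.2683 0.0998]
0.105 41 [0.4611 0.2686] [0.4759 0.2764] [0.468  0.2713 0.1048]
0.11 136 [0.4614 0.2715] [0.4768 0.29  ] [0.4696 0.2833 0.1111]
b 1048 0.1192286717244108
0.09 98 [0.5174 0.2404] [0.5354 0.2664] [0.525  0.2494 0.0889]
0.095 47 [0.5212 0.2552] [0.5319 0.2704] [0.5245 0.2604 0.095 ]
0.1 51 [0.5215 0.2576] [0.5318 0.2725] [0.5243 0.2635 0.1   ]
0.105 61 [0.5218 0.2607] [0.5331 0.2772] [0.525  0.2664 0.1051]
0.11 148 [0.5219 0.2637] [0.5383 0.2825] [0.5286 0.2759 0.1108]
c 1039 0.11853640465807985
0.09 104 [0.5792 0.2316] [0.5982 0.2613] [0.5858 0.2454 0.0891]
0.095 79 [0.5822 0.2471] [0.5926 0.2655] [0.585  0.255  0.0949]
0.1 66 [0.5833 0.2506] [0.5931 0.2681] [0.5854 0.2577 0.0998]
0.105 80 [0.5828 0.2528] [0.5935 0.2721] [0.5859 0.2603 0.1052]
0.11 151 [0.5832 0.2561] [0.5995 0.2745] [0.5886 0.267  0.1106]
```

```bash
python3 -m crank '[[-0.4,0.6,-3,0,0],[-0.4,0.6,-6,0,0],[-0.4,0.6,-9,0,0],[-0.4,0.6,-11,0,0],[-0.4,0.6,-11.6,0,0],[-0.4,0.6,-11.6,0,-1],[-0.4,0.6,-11.6,0,-1],[-0.4,0.6,-11.6,0,-1],[-0.4,0.6,-11.6,0,-1],[-0.4,0.6,-11.6,0,-1],[-0.4,0.6,-11.6,0,-1]]' 40
```

```text
time_s: 9.9
ee_pos: [0.4697, 0.2752, 0.0832]
tcp_rot: [-0.0, 0.998, -0.062, 0.001]
contact_force: [0.2, -0.6, 2.9]
gripper_width: 0.175
```

```bash
python3 -m crank '[[0.05,0.5,0.87,0,-1],[0.1,1,1.73,0,-1],[0.17,1.5,2.6,0,-1],[0.22,2,3.46,0,-1],[0.3,2.5,4.33,0,-1],[0.35,3,5.2,0,-1],[0.4,3.5,6.1,0,-1],[0.5,4,7,0,-1],[0.5,4,9,0,-1],[0.5,4,9,0,-1]]' 40
python3 - <<'E'
from h import *
im,d=eyes.get_image('scene'); lm('scene',['cyl_a_mid'])
im2,d=eyes.get_image('side'); lm('side',['cyl_a_mid'])
cv2.imwrite('pics/s4.png',np.hstack([im[80:380,140:440],im2[150:450,180:480]]))
E
```

```text
time_s: 10.9
ee_pos: [0.4758, 0.3163, 0.1751]
tcp_rot: [-0.001, 0.998, -0.062, 0.003]
contact_force: [0.1, 0.3, -2.0]
gripper_width: 0.176
scene cyl_a_mid [0.4759 0.2985 0.1586] 0.86
side cyl_a_mid [ 0.5736 -0.114   0.0563] 0.75
side cyl_a_mid [0.4688 0.3019 0.1607] 0.65
```

View pics/s4.png

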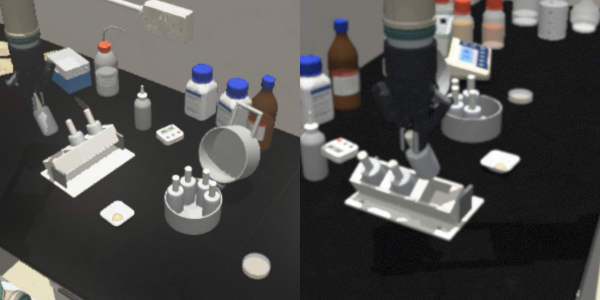

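```bash
python3 -m crank '[[0.5,-1,3,0,-1],[1,-4,4.5,0,-1],[2,-8,5,0,-1],[3,-12,5,0,-1],[4,-16,5,0,-1],[5,-20,5,0,-1],[6,-24,4,0,-1],[7,-27,1,0,-1],[7.5,-28,-3,0,-1],[7.5,-28,-6.5,0,-1],[7.5,-28,-8.6,0,-1],[7.5,-28,-8.6,0,-1]]' 40
```

```text
time_s: 12.3
ee_pos: [0.5454, 0.0348, 0.0822]
tcp_rot: [0.0, 0.998, -0.063, -0.005]
contact_force: [-0.4, 0.8, -1.0]
gripper_width: 0.172
```

```bash
cat >> h.py <<'E'
def cpts(c,d):
    i=eyes.camera_info(c); v,u=np.nonzero(d>0); z=d[v,u]
    p=np.stack([(u-i['cx'])/i['fx']*z,(v-i['cy'])/i['fy']*z,z],-1); q=i['orientation']
    return R.from_quat([q[1],q[2],q[3],q[0]]).apply(p)+i['eye']
E
python3 - <<'E'
from h import *
from scipy.optimize import least_squares
print(sensors.read_state()['ee_pos'])
A=[]
for c in ('scene','side'):
    im,d=eyes.get_image(c); P=cpts(c,d)
    r=np.hypot(P[:,0]-.531,P[:,1]+.107)
    W=P[(P[:,2]>.01)&(P[:,2]<.045)&(r>.06)&(r<.073)]   # outer wall
    ang=np.degrees(np.arctan2(W[:,1]+.107,W[:,0]-.531))
    f=least_squares(lambda q:np.hypot(W[:,0]-q[0],W[:,1]-q[1])-.067,[.531,-.107],loss='soft_l1',f_scale=.001)
    g=np.hypot(W[:,0]-f.x[0],W[:,1]-f.x[1]); print(c,len(W),np.percentile(ang,[5,95]),f.x.round(4),g.std().round(4)); A.append(W)
W=np.vstack(A); f=least_squares(lambda q:np.hypot(W[:,0]-q[0],W[:,1]-q[1])-.067,[.531,-.107],loss='soft_l1',f_scale=.001); print(f.x)
print(sensors.read_state()['ee_pos'])
lm('side',['cyl_a_mid'])
E
```

```text
[0.54540477 0.03478368 0.0822155 ]
scene 608 [-173.32953657  173.53635248] [ 0.53   -0.1052] 0.0017
side 820 [-131.86420163  164.71922413] [ 0.5331 -0.1041] 0.002
[ 0.53101025 -0.10515325]
[0.54886177 0.0349175  0.08595581]
side cyl_a_mid [0.5416 0.0216 0.0683] 0.74
```

```bash
python3 -m crank '[[-0.1,-0.7,0,0,-1],[-0.2,-1.4,0,0,-1],[-0.3,-2.1,0,0,-1],[-0.35,-2.7,0,0,-1],[-0.4,-3.3,0,0,-1],[-0.5,-3.9,0,0,-1],[-0.6,-4.5,0,0,-1],[-0.65,-5,0,0,-1],[-0.7,-5.3,0,0,-1],[-0.7,-5.3,0,0,-1]]' 30
python3 - <<'E'
from h import *
im,d=eyes.get_image('scene'); lm('scene',['cyl_a_mid'])
im2,d=eyes.get_image('side'); lm('side',['cyl_a_mid'])
f=lambda a:cv2.resize(a,None,fx=2,fy=2)
cv2.imwrite('pics/s5.png',np.hstack([f(im[180:330,240:440]),f(im2[150:300,270:470])]))
print(sensors.read_state()['ee_pos'],sensors.read_state()['contact_force'])
E
```

```text
time_s: 13.45
ee_pos: [0.5431, -0.0169, 0.0876]
tcp_rot: [-0.002, 0.998, -0.064, 0.002]
contact_force: [0.7, 6.1, 1.3]
gripper_width: 0.175
scene cyl_a_mid [ 0.5447 -0.0174  0.0667] 0.72
side cyl_a_mid [ 0.5421 -0.0131  0.0682] 0.7
side cyl_a_mid [ 0.5166 -0.0652  0.0589] 0.57
[ 0.54304519 -0.01679011  0.08751342] [0.28787305 4.78329407 0.31651485]
```

View pics/s5.png

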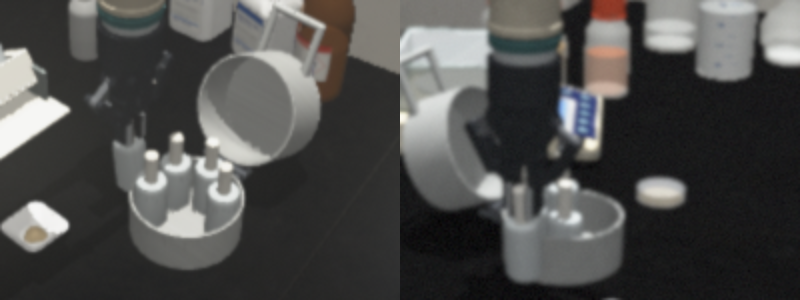

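```bash
python3 -m crank '[[0,-0.15,0,0,-1],[-0.05,-0.3,0,0,-1],[-0.05,-0.4,0,0,-1],[-0.05,-0.4,0,0,-1]]' 30
python3 - <<'E'
from h import *
for c in ('scene','side'):
    im,d=eyes.get_image(c); P=cpts(c,d)
    s=eyes.silhouettes(c,'cyl_a_mid'); 
    Q=P[(abs(P[:,0]-.5425)<.03)&(P[:,1]>-.043)&(P[:,1]<.01)]
    for z in (.03,.045,.06,.088,.093,.098):
        q=Q[abs(Q[:,2]-z)<.004]
        if z>.08: q=q[(abs(q[:,0]-.5425)<.0085)]
        if len(q): print(c,z,len(q),q.min(0)[:2].round(4),q.max(0)[:2].round(4))
print(sensors.read_state()['ee_pos'],sensors.read_state()['contact_force'])
E
```

```text
time_s: 14.05
ee_pos: [0.5426, -0.0203, 0.0876]
tcp_rot: [-0.002, 0.998, -0.064, 0.002]
contact_force: [1.1, 6.8, 1.4]
gripper_width: 0.175
scene 0.03 16 [ 0.5209 -0.0297] [ 0.5292 -0.0053]
scene 0.045 22 [ 0.5208 -0.0346] [ 0.5295 -0.0086]
scene 0.06 44 [ 0.5185 -0.0395] [ 0.5433 -0.0022]
scene 0.088 13 [ 0.5395 -0.033 ] [ 0.5505 -0.0198]
scene 0.093 12 [ 0.546  -0.0316] [ 0.5502 -0.0209]
scene 0.098 12 [ 0.547  -0.0329] [ 0.5499 -0.0202]
side 0.03 82 [ 0.5139 -0.0424] [0.5581 0.0036]
side 0.045 90 [ 0.5125 -0.0424] [0.5617 0.0049]
side 0.06 64 [ 0.5153 -0.0427] [0.5599 0.0037]
side 0.088 23 [ 0.535  -0.0126] [5.506e-01 1.000e-04]
side 0.093 22 [ 0.535  -0.0113] [5.506e-01 1.000e-04]
side 0.098 28 [ 0.5346 -0.012 ] [ 0.5509 -0.0018]
[ 0.54259652 -0.02026731  0.08756225] [1.3223792  6.45771143 2.2093134 ]
```

```bash
python3 -m crank '[[0,-0.1,0,0,-1],[0,-0.2,0,0,-1],[0,-0.2,0,0,-1]]' 30;  python3 -m crank '[[0,-0.1,0,0,-1],[0,-0.2,0,0,-1],[0,-0.2,0,0,-1]]' 30
```

```text
time_s: 14.55
ee_pos: [0.5425, -0.0223, 0.0875]
tcp_rot: [-0.002, 0.998, -0.064, 0.001]
contact_force: [1.3, 6.8, 1.8]
gripper_width: 0.173
time_s: 14.85
ee_pos: [0.5423, -0.0243, 0.0875]
tcp_rot: [-0.002, 0.998, -0.064, 0.001]
contact_force: [1.6, 5.6, 1.6]
gripper_width: 0.172
```

```bash
cat >> h.py <<'E'
from scipy.optimize import least_squares
def fitcyl(x,y,z0,z1,clip,cams=('scene','side')):
    "fit a 20 mm radius axis to body points; clip(P)->mask"
    for c in cams:
        im,d=eyes.get_image(c); P=cpts(c,d)
        Q=P[(np.hypot(P[:,0]-x,P[:,1]-y)<.027)&(P[:,2]>z0)&(P[:,2]<z1)]; Q=Q[clip(Q)]
        zm=(z0+z1)/2
        def res(p): return np.hypot(Q[:,0]-p[0]-p[2]*(Q[:,2]-zm),Q[:,1]-p[1]-p[3]*(Q[:,2]-zm))-.020
        f=least_squares(res,[x,y,0,0],loss='soft_l1',f_scale=.001)
        print(c,len(Q),'centre',f.x[:2].round(4),'tilt deg x,y',np.degrees(f.x[2:]).round(1),'rms',np.sqrt(np.mean(f.fun**2)).round(4))
E
python3 - <<'E'
from h import *
fitcyl(.5422,-.02,.02,.075,lambda P:(np.hypot(P[:,0]-.531,P[:,1]+.1055)>.070))
s=sensors.read_state();im,d=eyes.get_image('wrist'); cv2.imwrite('pics/w6.png',im[240:480,160:480])
E
```

```text
scene 161 centre [ 0.5424 -0.0201] tilt deg x,y [-0.   1.7] rms 0.0016
side 427 centre [ 0.5444 -0.0199] tilt deg x,y [0.4 1.7] rms 0.0018
```

View pics/w6.png

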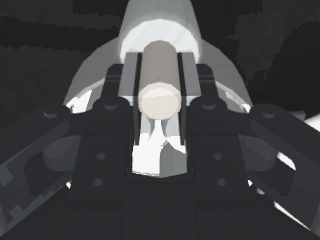

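```bash
python3 -m crank '[[0,0.4,1,0,-1],[0,0.4,4,0,-1],[0,0,7.5,0,-1],[0,-1,11,0,-1],[-0.3,-4,11.5,0,-1],[-0.7,-7,11.5,0,-1],[-1.1,-8.4,11.5,0,-1],[-1.1,-8.4,11.5,0,-1],[-1.1,-8.4,11.5,0,-1],[-1.1,-8.4,11.5,0,-1]]' 30
python3 - <<'E'
from h import *
fitcyl(.531,-.1055,.132,.182,lambda P:P[:,2]>0)
print(sensors.read_state()['ee_pos'])
lm('scene',['drum_floor','cyl_in1_mid','cyl_in2_mid','cyl_in3_mid','cyl_in4_mid'])
E
```

```text
time_s: 16.0
ee_pos: [0.5304, -0.1091, 0.2012]
tcp_rot: [-0.0, 0.998, -0.062, -0.0]
contact_force: [-0.1, 0.9, -1.8]
gripper_width: 0.174
scene 305 centre [ 0.5301 -0.1057] tilt deg x,y [0.2 3.1] rms 0.0013
side 386 centre [ 0.5322 -0.1059] tilt deg x,y [0.9 3.1] rms 0.0019
[ 0.53051873 -0.10899368  0.20113566]
scene drum_floor [ 0.5286 -0.1051  0.0045] 0.73
scene cyl_in1_mid [ 0.5101 -0.0622  0.0572] 0.7
scene cyl_in2_mid [ 0.5522 -0.0681  0.0584] 0.54
scene cyl_in2_mid [ 0.529  -0.1038  0.0056] 0.42
scene cyl_in2_mid [ 0.5238  0.2196 -0.0023] 0.23
scene cyl_in3_mid [ 0.5711 -0.1107  0.0575] 0.62
scene cyl_in3_mid [0.7462 0.1034 0.0027] 0.33
```

```bash
python3 -m crank '[[0,0,-3,0,-1],[0,0,-6,0,-1],[0,0,-8.5,0,-1],[0,0,-10,0,-1],[0,0,-11,0,-1],[0,0,-11.8,0,-1],[0,0,-11.8,0,-1]]' 30; python3 -m crank '[[0,0,-0.2,0,-1],[0,0,-0.4,0,-1],[0,0,-0.4,0,-1]]' 30
```

```text
time_s: 17.05
ee_pos: [0.5302, -0.1099, 0.0827]
tcp_rot: [-0.0, 0.998, -0.062, -0.001]
contact_force: [-0.3, 0.6, -1.0]
gripper_width: 0.174
time_s: 17.35
ee_pos: [0.5308, -0.1101, 0.0797]
tcp_rot: [0.0, 0.998, -0.062, 0.0]
contact_force: [0.5, 0.2, -1.7]
gripper_width: 0.173
```

```bash
python3 -m crank '[[0,0,-0.2,0,-1],[0,0,-0.4,0,-1],[0,0,-0.4,0,-1]]' 30; python3 -m crank '[[0,0,-0.1,0,-1],[0,0,-0.2,0,-1],[0,0,-0.2,0,-1]]' 30
```

```text
time_s: 17.65
ee_pos: [0.5307, -0.1101, 0.0754]
tcp_rot: [0.0, 0.998, -0.062, 0.0]
contact_force: [0.2, -0.1, -1.3]
gripper_width: 0.174
time_s: 17.95
ee_pos: [0.5311, -0.1104, 0.0751]
tcp_rot: [0.0, 0.998, -0.062, 0.001]
contact_force: [-3.1, -0.2, 10.8]
gripper_width: 0.175
```

```bash
python3 -m crank '[[0,0,0.1,0,-0.4],[0,0,0.1,0,-0.4],[0,0,0.1,0,-0.4],[0,0,0.1,0,-0.4],[0,0,1.5,0,-0.4],[0,0,4,0,-0.4],[0,0,8,0,-0.4],[0,0,12,0,-0.4],[-1,4,13,0,-0.2],[-1,8,13,0,0],[-1,12,13,0,0]]' 30
python3 - <<'E'
from h import *
im,d=eyes.get_image('scene'); lm('scene',['cyl_a_mid'])
im2,d=eyes.get_image('side')
f=lambda a:cv2.resize(a,None,fx=2,fy=2)
cv2.imwrite('pics/s7.png',np.hstack([f(im[180:330,240:440]),f(im2[150:300,270:470])]))
E
```

```text
time_s: 19.05
ee_pos: [0.5205, 0.0109, 0.204]
tcp_rot: [-0.0, 0.998, -0.063, 0.001]
contact_force: [1.4, -0.7, -0.7]
gripper_width: 0.5
scene cyl_a_mid [ 0.5342 -0.1092  0.0533] 0.89
scene cyl_a_mid [ 0.6033 -0.1121  0.054 ] 0.59
scene cyl_a_mid [ 0.7217 -0.1318  0.2045] 0.16
```

View pics/s7.png

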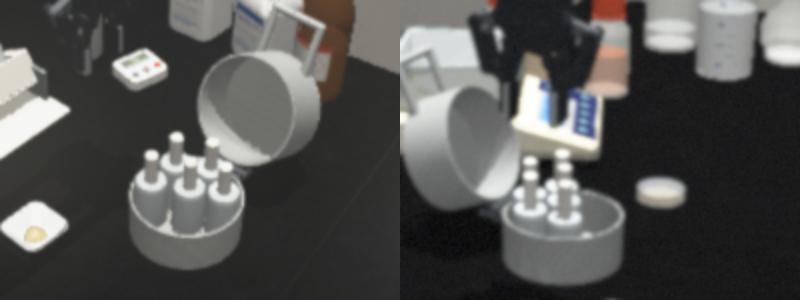

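```bash
python3 -m crank '[[0.1,3,0,0,0],[0.2,7,0,0,0],[0.4,11.5,0,0,0],[0.6,16,0,0,0],[0.8,20.5,0,0,0],[0.9,24,0,0,0],[0.9,26,-1,0,0],[0.9,26,-4,0,0],[0.9,26,-8,0,0],[0.9,26,-11,0,0],[0.9,26,-12.1,0,0],[0.9,26,-12.1,0,0]]' 40
python3 -m crank '[[0,0,0,0,-1],[0,0,0,0,-1],[0,0,0,0,-1],[0,0,0,0,-1],[0,0,0,0,-1],[0,0,0,0,-1]]' 40
```

```text
time_s: 20.4
ee_pos: [0.529, 0.2687, 0.0806]
tcp_rot: [0.001, 0.998, -0.063, -0.002]
contact_force: [0.6, -0.2, 0.5]
gripper_width: 0.502
time_s: 21.0
ee_pos: [0.531, 0.2705, 0.0841]
tcp_rot: [-0.001, 0.998, -0.062, 0.002]
contact_force: [0.0, 0.2, 5.5]
gripper_width: 0.177
```

```bash
python3 -m crank '[[0.05,0.5,0.87,0,-1],[0.1,1,1.73,0,-1],[0.17,1.5,2.6,0,-1],[0.22,2,3.46,0,-1],[0.3,2.5,4.33,0,-1],[0.35,3,5.2,0,-1],[0.4,3.5,6.1,0,-1],[0.5,4,7,0,-1],[0.5,4,9,0,-1],[0.5,4,9,0,-1]]' 40
python3 -m crank '[[0.1,-1,3,0,-1],[0.2,-4,4.5,0,-1],[0.4,-8,5,0,-1],[0.6,-12,5,0,-1],[0.8,-16,5,0,-1],[1,-20,5,0,-1],[1.2,-24,4,0,-1],[1.4,-27,1,0,-1],[1.5,-27.4,-3,0,-1],[1.5,-27.4,-6.5,0,-1],[1.5,-27.4,-8.6,0,-1],[1.5,-27.4,-8.6,0,-1]]' 30
```

```text
time_s: 22.0
ee_pos: [0.5363, 0.3112, 0.1753]
tcp_rot: [-0.001, 0.998, -0.062, 0.003]
contact_force: [0.6, -0.1, -1.1]
gripper_width: 0.172
time_s: 23.2
ee_pos: [0.5463, 0.0359, 0.0827]
tcp_rot: [-0.0, 0.998, -0.063, -0.004]
contact_force: [-0.7, 0.6, -1.0]
gripper_width: 0.176
```

```bash
python3 -m crank '[[-0.1,-0.8,0,0,-1],[-0.2,-1.6,0,0,-1],[-0.3,-2.3,0,0,-1],[-0.35,-3,0,0,-1],[-0.45,-3.6,0,0,-1],[-0.5,-4.2,0,0,-1],[-0.6,-4.8,0,0,-1],[-0.65,-5.3,0,0,-1],[-0.75,-5.8,0,0,-1],[-0.75,-5.8,0,0,-1]]' 30
python3 - <<'E'
from h import *
fitcyl(.5422,-.02,.02,.075,lambda P:(np.hypot(P[:,0]-.531,P[:,1]+.1055)>.070))
print(sensors.read_state()['ee_pos'])
E
```

```text
time_s: 24.2
ee_pos: [0.5438, -0.0213, 0.0885]
tcp_rot: [-0.002, 0.998, -0.064, 0.003]
contact_force: [1.2, 5.8, 1.3]
gripper_width: 0.171
scene 165 centre [ 0.5436 -0.0193] tilt deg x,y [-0.  4.] rms 0.0016
side 444 centre [ 0.5456 -0.02  ] tilt deg x,y [0.1 2. ] rms 0.0018
[ 0.54380315 -0.0211719   0.08845854]
```

```bash
python3 -m crank '[[0,-0.2,0,0,-1],[-0.05,-0.35,0,0,-1],[-0.1,-0.5,0,0,-1],[-0.1,-0.5,0,0,-1]]' 30
python3 - <<'E'
from h import *
fitcyl(.5422,-.02,.02,.075,lambda P:(np.hypot(P[:,0]-.531,P[:,1]+.1055)>.070))
print(sensors.read_state()['ee_pos'])
E
```

```text
time_s: 24.7
ee_pos: [0.5431, -0.0253, 0.0887]
tcp_rot: [-0.002, 0.998, -0.064, 0.003]
contact_force: [1.4, 8.5, 2.6]
gripper_width: 0.177
scene 142 centre [ 0.5434 -0.0204] tilt deg x,y [-0.4  0.7] rms 0.0012
side 446 centre [ 0.5452 -0.0208] tilt deg x,y [-0.7 -0. ] rms 0.0019
[ 0.54309876 -0.0252791   0.08860693]
```

```bash
cat >> h.py <<'E'
def stems(cams=('scene','side'),C=(.531,-.1055)):
    ux=np.array([.992,-.125]);uy=np.array([.125,.992])
    for c in cams:
        im,d=eyes.get_image(c); P=cpts(c,d)
        for n,a in (('mid',None),('0',0),('60',60),('120',120),('180',180),('-120',-120),('-60',-60)):
            g=np.array(C)+(0 if a is None else .043*(np.cos(np.radians(a))*ux+np.sin(np.radians(a))*uy))
            Q=P[(np.hypot(P[:,0]-g[0],P[:,1]-g[1])<.017)&(P[:,2]>.074)&(P[:,2]<.107)]
            if len(Q)<12: print(c,n,'few',len(Q)); continue
            f=least_squares(lambda p:np.hypot(Q[:,0]-p[0],Q[:,1]-p[1])-.008,g,loss='soft_l1',f_scale=.001)
            e=f.x-C; print(c,n,len(Q),f.x.round(4),'drum xy mm',(1e3*e@ux).round(1),(1e3*e@uy).round(1),'nominal',(1e3*(g-C)@ux).round(1),(1e3*(g-C)@uy).round(1))
E
python3 - <<'E'
from h import *
stems()
E
```

```text
scene mid 76 [ 0.5298 -0.1082] drum xy mm -0.8 -2.8 nominal 0.0 0.0
scene 0 76 [ 0.5723 -0.1115] drum xy mm 41.7 -0.8 nominal 43.0 -0.0
scene 60 81 [ 0.5553 -0.0723] drum xy mm 20.0 36.0 nominal 21.5 37.2
scene 120 72 [ 0.5139 -0.0656] drum xy mm -21.9 37.4 nominal -21.5 37.2
scene 180 few 0
scene -120 few 0
scene -60 81 [ 0.5462 -0.1446] drum xy mm 19.9 -36.9 nominal 21.5 -37.2
side mid 26 [ 0.5324 -0.1072] drum xy mm 1.6 -1.5 nominal 0.0 0.0
side 0 13 [ 0.5693 -0.1083] drum xy mm 38.4 2.0 nominal 43.0 -0.0
side 60 few 4
side 120 112 [ 0.516  -0.0657] drum xy mm -19.9 37.6 nominal -21.5 37.2
side 180 few 0
side -120 few 0
side -60 few 2
```

```bash
python3 -m crank '[[0,0.4,1,0,-1],[0,0.4,4,0,-1],[0,0,7.5,0,-1],[-0.3,-1,11,0,-1],[-1.2,-4,11.5,0,-1],[-2.4,-8,11.5,0,-1],[-3.4,-11,11.5,0,-1],[-3.75,-11.8,11.5,0,-1],[-3.75,-11.8,11.5,0,-1],[-3.75,-11.8,11.5,0,-1],[-3.75,-11.8,11.5,0,-1]]' 30
python3 - <<'E'
from h import *
fitcyl(.5033,-.140,.132,.182,lambda P:P[:,2]>0)
print(sensors.read_state()['ee_pos'])
E
```

```text
time_s: 26.0
ee_pos: [0.5038, -0.144, 0.2016]
tcp_rot: [-0.0, 0.998, -0.062, 0.0]
contact_force: [-0.8, 0.1, -1.0]
gripper_width: 0.175
scene 309 centre [ 0.5036 -0.1402] tilt deg x,y [0.1 0.6] rms 0.0012
side 393 centre [ 0.5059 -0.1406] tilt deg x,y [1.  1.3] rms 0.002
[ 0.5038151  -0.14398518  0.20135155]
```

```bash
python3 -m crank '[[0,0,-3,0,-1],[0,0,-5.5,0,-1],[0,0,-7,0,-1],[0,0,-8,0,-1],[0,0,-9,0,-1],[0,0,-10,0,-1],[0,0,-11,0,-1],[0,0,-11.8,0,-1],[0,0,-11.8,0,-1]]' 30
```

```text
time_s: 27.0
ee_pos: [0.5043, -0.1444, 0.0823]
tcp_rot: [-0.001, 0.998, -0.063, 0.001]
contact_force: [3.0, 3.6, -3.8]
gripper_width: 0.172
```

```bash
python3 -m crank '[[0,0,-0.2,0,-1],[0,0,-0.4,0,-1],[0,0,-0.4,0,-1]]' 30
```

```text
time_s: 27.3
ee_pos: [0.5047, -0.1445, 0.0793]
tcp_rot: [-0.001, 0.998, -0.063, 0.001]
contact_force: [4.0, 3.6, -1.4]
gripper_width: 0.172
```

```bash
python3 -m crank '[[0.1,0.1,-0.2,0,-1],[0.1,0.1,-0.4,0,-1],[0.1,0.1,-0.4,0,-1]]' 30;python3 -m crank '[[0,0,-0.1,0,-1],[0,0,-0.2,0,-1],[0,0,-0.2,0,-1]]' 30
```

```text
time_s: 27.6
ee_pos: [0.5051, -0.1445, 0.0765]
tcp_rot: [0.001, 0.998, -0.062, 0.001]
contact_force: [0.2, 1.9, 8.5]
gripper_width: 0.171
time_s: 27.9
ee_pos: [0.5053, -0.1446, 0.0765]
tcp_rot: [0.001, 0.998, -0.062, 0.001]
contact_force: [-2.1, 3.5, 20.4]
gripper_width: 0.18
```

```bash
python3 -m crank '[[0,0,0.3,0,-0.4],[0,0,0.3,0,-0.4],[0,0,0.3,0,-0.4],[0,0,0.3,0,-0.4],[0,0,1.5,0,-0.4],[0,0,4,0,-0.4],[0,0,8,0,-0.4],[0,0,12,0,-0.4],[1,4,13,0,-0.2],[2,8,13,0,0],[3,12,13,0,0],[3,15,13,0,0]]' 30
python3 - <<'E'
from h import *
stems(('scene',))
print(sensors.read_state()['ee_pos'])
E
```

```text
time_s: 29.1
ee_pos: [0.5356, 0.008, 0.2043]
tcp_rot: [-0.0, 0.998, -0.062, 0.001]
contact_force: [-0.3, -0.0, -0.2]
gripper_width: 0.504
scene mid 82 [ 0.5298 -0.1078] drum xy mm -0.9 -2.5 nominal 0.0 0.0
scene 0 76 [ 0.5717 -0.1116] drum xy mm 41.2 -1.0 nominal 43.0 -0.0
scene 60 82 [ 0.5562 -0.0725] drum xy mm 20.9 35.9 nominal 21.5 37.2
scene 120 70 [ 0.5135 -0.0657] drum xy mm -22.4 37.3 nominal -21.5 37.2
scene 180 few 0
scene -120 86 [ 0.5049 -0.1403] drum xy mm -21.6 -37.8 nominal -21.5 -37.2
scene -60 79 [ 0.5458 -0.1446] drum xy mm 19.5 -36.9 nominal 21.5 -37.2
[0.53450621 0.01218515 0.20408329]
```

```bash
python3 -m crank '[[0.6,3,0,0,0],[1.6,7,0,0,0],[2.6,11.5,0,0,0],[3.6,16,0,0,0],[4.6,20.5,0,0,0],[5.4,24,0,0,0],[5.7,25.7,-1,0,0],[5.7,25.7,-4,0,0],[5.7,25.7,-7,0,0],[5.7,25.7,-7,0,0],[5.7,25.7,-7,0,0]]' 40
python3 - <<'E'
from h import *
print(sensors.read_state()['ee_pos'])
eyes.get_image('side'); print(sensors.read_state()['ee_pos'])
E
```

```text
time_s: 30.25
ee_pos: [0.5913, 0.262, 0.1331]
tcp_rot: [0.001, 0.998, -0.063, -0.001]
contact_force: [0.9, 0.4, -0.3]
gripper_width: 0.499
[0.59128048 0.26203388 0.13312764]
[0.5922309  0.26241589 0.13439086]
```

```bash
python3 -m crank '[[0,0,-2,0,0],[0,0,-4,0,0],[0,0,-5.1,0,0],[0,0,-5.1,0,0],[0,0,-5.1,0,-1],[0,0,-5.1,0,-1],[0,0,-5.1,0,-1],[0,0,-5.1,0,-1],[0,0,-5.1,0,-1],[0,0,-5.1,0,-1]]' 40
python3 -m crank '[[0.05,0.5,0.87,0,-1],[0.1,1,1.73,0,-1],[0.17,1.5,2.6,0,-1],[0.22,2,3.46,0,-1],[0.3,2.5,4.33,0,-1],[0.35,3,5.2,0,-1],[0.4,3.5,6.1,0,-1],[0.5,4,7,0,-1],[0.5,4,9,0,-1],[0.5,4,9,0,-1]]' 40
```

```text
time_s: 31.3
ee_pos: [0.5926, 0.2635, 0.0838]
tcp_rot: [-0.001, 0.998, -0.062, 0.001]
contact_force: [-0.5, -0.2, 5.6]
gripper_width: 0.175
time_s: 32.3
ee_pos: [0.5983, 0.3041, 0.1755]
tcp_rot: [-0.001, 0.998, -0.062, 0.003]
contact_force: [0.8, 0.3, 0.7]
gripper_width: 0.173
```

```bash
python3 -m crank '[[-0.2,-1,3,0,-1],[-0.8,-4,4.5,0,-1],[-1.5,-8,5,0,-1],[-2.2,-12,5,0,-1],[-2.9,-16,5,0,-1],[-3.6,-20,5,0,-1],[-4.2,-23.5,4,0,-1],[-4.6,-26.2,1,0,-1],[-4.7,-26.7,-3,0,-1],[-4.7,-26.7,-6.5,0,-1],[-4.7,-26.7,-8.6,0,-1],[-4.7,-26.7,-8.6,0,-1]]' 30
python3 -m crank '[[-0.1,-0.8,0,0,-1],[-0.2,-1.6,0,0,-1],[-0.3,-2.3,0,0,-1],[-0.35,-3,0,0,-1],[-0.45,-3.6,0,0,-1],[-0.5,-4.2,0,0,-1],[-0.6,-4.8,0,0,-1],[-0.65,-5.4,0,0,-1],[-0.75,-6,0,0,-1],[-0.8,-6.3,0,0,-1],[-0.8,-6.3,0,0,-1]]' 30
python3 - <<'E'
from h import *
fitcyl(.5422,-.02,.02,.075,lambda P:(np.hypot(P[:,0]-.531,P[:,1]+.1055)>.070))
print(sensors.read_state()['ee_pos'])
E
```

```text
time_s: 33.5
ee_pos: [0.5464, 0.0359, 0.0828]
tcp_rot: [-0.0, 0.998, -0.063, -0.004]
contact_force: [0.1, 0.3, -1.2]
gripper_width: 0.174
time_s: 34.6
ee_pos: [0.5436, -0.0256, 0.0888]
tcp_rot: [-0.002, 0.998, -0.064, 0.003]
contact_force: [0.7, 7.2, 2.2]
gripper_width: 0.176
scene 157 centre [ 0.5438 -0.0201] tilt deg x,y [-0.7 -2.6] rms 0.0014
side 444 centre [ 0.5459 -0.0207] tilt deg x,y [-0.  -1.5] rms 0.002
[ 0.54362532 -0.02551029  0.08880221]
```

```bash
python3 -m crank '[[0,0.4,1,0,-1],[0,0.4,4,0,-1],[-0.3,0.2,7.5,0,-1],[-1.2,-0.8,11,0,-1],[-2.8,-3.5,11.5,0,-1],[-4.2,-6,11.5,0,-1],[-5.2,-7.5,11.5,0,-1],[-5.4,-7.8,11.5,0,-1],[-5.4,-7.8,11.5,0,-1],[-5.4,-7.8,11.5,0,-1],[-5.4,-7.8,11.5,0,-1]]' 30
python3 - <<'E'
from h import *
fitcyl(.4876,-.100,.132,.182,lambda P:P[:,2]>0)
print(sensors.read_state()['ee_pos'])
E
```

```text
time_s: 35.8
ee_pos: [0.488, -0.1044, 0.2015]
tcp_rot: [-0.0, 0.998, -0.062, 0.0]
contact_force: [-0.6, -1.4, -1.1]
gripper_width: 0.172
scene 309 centre [ 0.488  -0.1002] tilt deg x,y [-0.2 -0.9] rms 0.0013
side 414 centre [ 0.4899 -0.1005] tilt deg x,y [-0.3 -1.1] rms 0.0019
[ 0.48790682 -0.10439249  0.2012257 ]
```

Within half a millimetre of the aim; lowering.

```bash
python3 -m crank '[[0,0,-3,0,-1],[0,0,-5.5,0,-1],[0,0,-7,0,-1],[0,0,-8,0,-1],[0,0,-9,0,-1],[0,0,-10,0,-1],[0,0,-11,0,-1],[0,0,-11.8,0,-1],[0,0,-11.8,0,-1]]' 30
```

```text
time_s: 36.8
ee_pos: [0.4876, -0.105, 0.0825]
tcp_rot: [-0.0, 0.998, -0.063, -0.0]
contact_force: [-0.1, 0.6, -0.8]
gripper_width: 0.173
```

```bash
python3 -m crank '[[0,0,-0.2,0,-1],[0,0,-0.4,0,-1],[0,0,-0.4,0,-1]]' 30
```

```text
time_s: 37.1
ee_pos: [0.4876, -0.105, 0.0794]
tcp_rot: [0.0, 0.998, -0.062, 0.0]
contact_force: [-1.0, 0.1, -0.7]
gripper_width: 0.174
```

```bash
python3 -m crank '[[0,0,-0.2,0,-1],[0,0,-0.4,0,-1],[0,0,-0.4,0,-1]]' 30
```

```text
time_s: 37.4
ee_pos: [0.4878, -0.105, 0.0763]
tcp_rot: [0.0, 0.998, -0.062, 0.001]
contact_force: [-0.9, 0.3, 6.5]
gripper_width: 0.173
```

```bash
python3 -m crank '[[0,0,-0.05,0,-0.4],[0,0,0,0,-0.4],[0,0,0,0,-0.4],[0,0,0,0,-0.4],[0,0,1.5,0,-0.4],[0,0,4,0,-0.4],[0,0,8,0,-0.4],[0,0,12,0,-0.4],[1,4,14,0,-0.4],[1,8,15,0,-0.4],[1,12,15,0,-0.4],[1,13,15,0,-0.4]]' 30
python3 -m crank '[[0,3,0,0,-0.4],[0,5,0,0,-0.4],[0,5,0,0,-0.4],[0,5,0,0,-0.4]]'
python3 - <<'E'
from h import *
stems()
im,d=eyes.get_image('scene'); lm('scene',['spray_bottle','petri_dish','timer','weigh_boat','lid_handle'])
im2,d=eyes.get_image('side'); lm('side',['petri_dish','timer','weigh_boat','lid_handle'])
f=lambda a:cv2.resize(a,None,fx=2,fy=2)
cv2.imwrite('pics/s8.png',np.vstack([np.hstack([f(im[180:330,240:440]),f(im2[150:300,270:470])]),np.hstack([im[100:400,120:520],im2[100:400,120:520]])]))
E
```

```text
time_s: 38.6
ee_pos: [0.4971, 0.0283, 0.2258]
tcp_rot: [-0.001, 0.998, -0.061, 0.0]
contact_force: [-0.1, -0.2, -0.8]
gripper_width: 0.299
time_s: 39.0
ee_pos: [0.4974, 0.0744, 0.225]
tcp_rot: [0.001, 0.998, -0.062, -0.0]
contact_force: [0.8, 0.2, 0.2]
gripper_width: 0.297
scene mid 77 [ 0.5299 -0.1079] drum xy mm -0.8 -2.5 nominal 0.0 0.0
scene 0 75 [ 0.572  -0.1117] drum xy mm 41.4 -1.0 nominal 43.0 -0.0
scene 60 72 [ 0.5563 -0.0725] drum xy mm 21.0 35.9 nominal 21.5 37.2
scene 120 73 [ 0.5139 -0.0655] drum xy mm -22.0 37.6 nominal -21.5 37.2
scene 180 82 [ 0.4877 -0.1005] drum xy mm -43.6 -0.5 nominal -43.0 0.0
scene -120 83 [ 0.5047 -0.1402] drum xy mm -21.7 -37.7 nominal -21.5 -37.2
scene -60 80 [ 0.5456 -0.1448] drum xy mm 19.4 -37.2 nominal 21.5 -37.2
side mid 44 [ 0.5322 -0.1087] drum xy mm 1.6 -3.0 nominal 0.0 0.0
side 0 36 [ 0.5741 -0.1112] drum xy mm 43.4 -0.3 nominal 43.0 -0.0
side 60 99 [ 0.5584 -0.0721] drum xy mm 23.0 36.6 nominal 21.5 37.2
side 120 109 [ 0.516  -0.0653] drum xy mm -19.9 38.0 nominal -21.5 37.2
side 180 105 [ 0.4898 -0.101 ] drum xy mm -41.4 -0.7 nominal -43.0 0.0
side -120 50 [ 0.5071 -0.14  ] drum xy mm -19.4 -37.3 nominal -21.5 -37.2
side -60 38 [ 0.548  -0.1445] drum xy mm 21.8 -36.6 nominal 21.5 -37.2
scene spray_bottle [ 0.5335 -0.11    0.0533] 0.6
scene spray_bottle [0.7432 0.1961 0.001 ] 0.57
scene spray_bottle [ 0.5239  0.2205 -0.0029] 0.44
scene petri_dish [ 0.4737 -0.305  -0.0017] 0.76
scene petri_dish [ 0.608  -0.112   0.0535] 0.58
scene timer [0.7446 0.1043 0.0017] 0.79
scene weigh_boat [0.4164 0.0372 0.0014] 0.94
scene lid_handle [ 0.7205 -0.1318  0.2046] 0.93
scene lid_handle [ 0.5119 -0.0654  0.0567] 0.59
scene lid_handle [ 0.535  -0.1109  0.0533] 0.27
side petri_dish [ 0.4707 -0.3028 -0.    ] 0.83
side timer [0.7448 0.1014 0.0035] 0.98
side weigh_boat [4.213e-01 3.280e-02 3.000e-04] 0.64
side lid_handle [ 0.726  -0.1308  0.207 ] 0.86
```

View pics/s8.png

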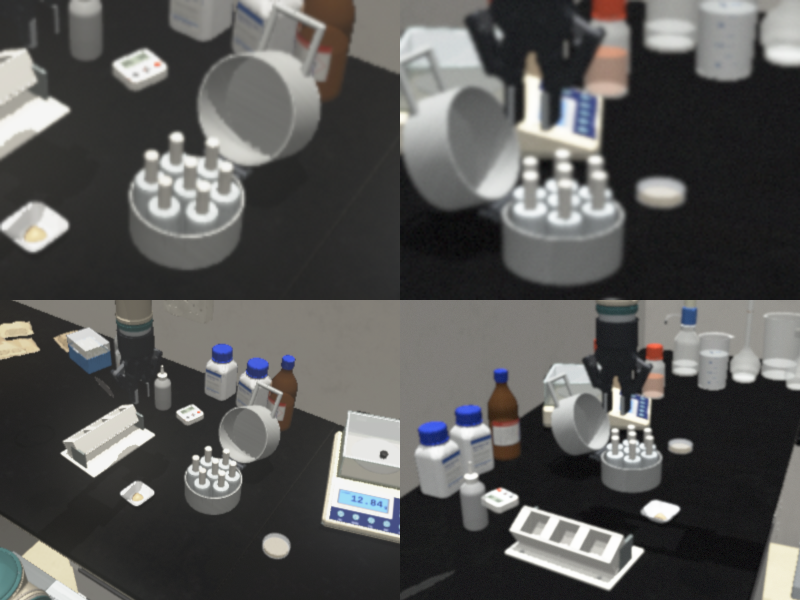

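All seven cylinders stand level in the drum. The lid is open, the rack is empty, and the bystanders are where they were.

```bash
python3 -c "
from station import sign_off
print(sign_off())"
```

```text
the job is handed in; nothing more can be done
None
```

The job is done and handed in at about 39 s of the 72 s allowed. I opened the lid by its handle until it leaned back on its stop. I then drew each of the three cylinders out along its own lean and pushed its foot against the drum's outer wall to stand it upright. I lowered them into the middle (a), -120° (b) and 180° (c) places and let go only once the floor contact showed in the force reading.

**Cylinders:** In the last pictures all seven stems stand level in the drum, each within about 3 mm of its place. The middle one sits 2.5–3 mm towards the drum's -y.

**Lid and surroundings:** The lid handle was found where the fully open lid puts it. The rack is empty, and the petri dish, timer, weighing boat and dropper bottle are within detection error of where they started.

**Forces:** The highest force I read was 20 N, while pressing cylinder b onto the floor. It rubbed the drum wall at about 5 N on the way in, so I moved it 1 mm inward.

**Disagreements:** The two cameras differ by about 2 mm in x. A few extra network detections were plainly false: for example, one put the spray bottle inside the drum.

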